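Close up the torque adapter case

ROBOT

A 7-joint arm with a two-finger parallel gripper is mounted at the origin on the work surface. World frame = base frame: x ahead of the robot, y to its left, z up, the work surface at z = 0. Lengths are in m, angles in rad, forces in N, time in s.
With the tool pointing down it reaches from about 0.425 to 0.925 m from the base axis. Payload 6.8 kg.
Tool frame: the origin (TCP) lies at the very end of the fingers, on their centre line; the grasp point (between the pads) lies 19 mm behind it; z points along the fingers, x is the direction in which the jaws open and shut, and the axes are right-handed (so a half turn about z gives the same grasp; the last joint's range is limited). The gripper opens to 85 mm and grips with 20 to 120 N. Pads are 22 mm wide; open, the fingers measure 114 mm over their backs; the gripper's body (76 mm by 85 mm) begins 54 mm behind the grasp point. The pads swing forward as they close: fully open they stand 13 mm farther back than shut.
Start: joints at [-1.308, 0.477, 0.022, 1.555, -0.011, 1.109, -0.083], TCP at [0.245, 0.629, 0.231] pointing down, gripper open.
Joint ranges: [-2.96, 2.96], [-0.34, 2.1], [-1.41, 1.46], [0.24, 2.44], [-1.37, 4.51], [0.17, 1.92], [-2.96, 2.96]. Speed limits (rad/s): [2.39, 2.39, 3.14, 3.14, 3.14, 3.14, 3.14].

INTERFACE

Orientations are given as a rotation vector (axis times angle).
In Python, from bench import r, grab_frame gives the robot as it stands. The module is installed in compiled form; this text tells all that it offers.
- The arm moves only by the tool send_rows, never from a script. Its argument "series" is a list of rows, each a list of 2 entries, a list of its own where there are three numbers: the shift along the tool's x, y, z in m, then the turn, a rotation vector about the tool's x, y, z in units of 5 degrees (1.0 is 5 degrees). A call has 1 to 20 rows; each row shifts and turns the commanded pose from where the row before left it, along the tool's axes as they then stand; what a row does not reach is not made up. A row lasts 1/8 s, in which the tool goes at most 62.5 mm and 10.7 degrees, less where a joint would pass 70% of its speed; a pose out of reach is approached as far as the arm can. A call is refused whole if a number of a shift passes 0.0625 or a number of a turn 1, either way. A call with a gripper value outside its range is refused whole. "fingers" is the closure in counts, from 0 (fully open) to 255 (shut), set as the call begins (left out, the last holds). The fingers move at their own pace and stop on an object; "grip_force" is the grip in N (left out, the last holds). Time passes only in rows, so rows that do not move let the fingers close. It gives the time, the measured TCP pose, the force and the opening at its end, in the units of the state.
- r.get_obs(): the state, without advancing time (a new reading comes with each control period).
- grab_frame(name): name is "side" or "top"; returns a dict with "frame" (480x640x3 uint8, red, green, blue), "fx", "fy", "cx", "cy" (pixels), "origin" and "rotation" of the camera in the world. Camera axes: x right, y down, z forward; pixel columns grow to the right and rows downward; lengths in m; the calibration is good to about 2 mm. A picture is of the moment at which its call begins. There is no depth.
- r.hand_in(): hands the job in, once; it reports no verdict.
The state is a dict: "clock": time; "joints": joint angles; "qvel": joint speeds; "tau": joint torques, N m; "tcp_pos": TCP position; "orientation": TCP orientation; "contact_force": force on the tool from outside, world axes, zero at the start; "moment": the same for the moment, N m; "grip_width": finger opening in m.
Only numpy, scipy, OpenCV 4.12 (cv2) and the standard library are available. Lean on these libraries where they do the work, as an engineer would, in place of code of your own. Each camera call takes 0.05 s, during which the arm holds its last target.

TASK

Put the torque adapters away: with the fingertips, push the upright yellow flap down flat inside the green case, and only then swing the case's hinged lid fully shut over it. Push flap and lid on their outer faces only, do not pinch or lift anything, and leave the bushing, spacer, nut and spanner around the case where they are.

Things in the scene. Friction and masses are not known exactly. Their poses are not given: they have to be found in the camera images.
- case: Dark green open steel case fixed to the table, 150 mm (its x) by 160 mm (its y), rim 75 mm high, walls 5 mm. Origin at the centre of its underside; z up; its x axis points from the flap's hinge side to the lid's hinge side, its y axis runs along both hinges. Steel sockets (tops 45 mm above the table) and a bar are fixed inside.
- flap (a joint): Yellow flap's angle (rad): 0 folded level inside the case (stop), 1.57 upright, 1.85 leaning outward (stop). 100 mm long, 110 mm wide, 4 mm thick plus a 3 mm lining inside. Hinge line along case y at case x = -65 mm, 60 mm above the table, on the inner face of the 4 mm sheet; folded, its outer (upper) face is 64 mm up. Friction hinge (0.07 N m): stays where it is left.
- lid (a joint): Green lid's angle (rad): 0 shut on the rim (stop), 1.57 upright, 1.9 leaning outward (stop). 150 mm long, 160 mm wide, 6 mm thick plus a 4 mm lining inside. Hinge line along case y at case x = +75 mm, 75 mm above the table; shut, its outer (upper) face is 81 mm up. Friction hinge (0.24 N m, more than its weight): it does not fall, so push it all the way.
- flap_edge (a point): Middle of the flap's free edge, on its outer face, 100 mm from the flap's hinge. The upright flap's outer face looks to case -x, away from the lid: it folds towards case +x and down. The grey lining on its inner face (inset 10 mm from the edges) is not to be pressed.
- lid_edge (a point): Middle of the lid's free edge, on its outer face, 150 mm from the lid's hinge. The upright lid's outer face looks to case +x, away from the flap: it shuts towards case -x and down. The grey lining on its inner face (inset 10 mm from the edges) is not to be pressed.
- bushing: Loose worn brass flanged bushing, standing, 54 mm across the flange, 38 mm across the body, 45 mm high; origin at the centre of its underside. Leave alone.
- spacer: Loose pale ceramic bearing spacer ring lying flat, 56 mm across, 22 mm high; origin at the centre of its underside. Leave alone.
- hub_nut: Loose grey cast hexagonal hub nut lying flat, 50 mm across flats, 26 mm high; origin at the centre of its underside. Leave alone.
- spanner: Loose rusted steel spanner, 170 mm long, lying along its x; origin on its underside near its middle. Leave alone.
Things that resemble listed ones, but are neither listed nor needed, are in the scene too. What is meant by the case is not white, and is the larger of those in its own colour.

How it is judged:
On the way, in this order (a step that is already met when the one before it is completed fails the run):
1. the flap is folded down flat (within 0.1 rad) while the lid still stands open (value of joint flap below 0.1 rad and value of joint lid above 1.1 rad), for 0.2 s.
2. the lid is swung shut (within 0.06 rad) over the folded flap (value of joint lid below 0.06 rad and value of joint flap below 0.1 rad), for 0.2 s.
At the end, for the whole second after the job is handed in: The flap lies folded down (within 0.1 rad of flat), the lid is shut over it (within 0.06 rad) and at rest, and the bushing, spacer, nut and spanner are at rest within 20 mm of where they started (all of step 2 and velocity of joint lid below 0.02 rad/s and linear speed of each of bushing, spacer, hub_nut, spanner below 0.02 m/s and distance of each of bushing, spacer, hub_nut, spanner from where it was at the start of the episode below 0.02 m); the robot touches nothing.
It fails at once if the lid is swung down (below 1.0 rad) while the flap is not yet folded (above 0.2 rad) (value of joint lid below 1 rad and value of joint flap above 0.2 rad).
It fails at once if the flap is pinched or lifted: its inner lining is pressed by the fingers with more than 2 N (contact force between the fingers and flap_c1 above 2 N).
It fails at once if the lid is pinched or lifted: its inner lining is pressed by the fingers with more than 2 N (contact force between the fingers and lid_c1 above 2 N).
It fails at once if the bushing, spacer, nut or spanner is moved or lifted by more than 20 mm (distance of any of bushing, spacer, hub_nut, spanner from where it was at the start of the episode above 0.02 m).
It also fails if it takes over 56 s, if anything falls off the work surface, if the arm or the gripper's body presses on something with over 40 N, if the wrist force passes 120 N, or if a joint passes its speed limit or range.

## Working session

There is one attempt and no reset: what is moved stays moved. The work goes in short steps, Python scripts to look and compute and a tool call to move; the robot and the scene stay as the last step left them, time stands still between calls to the robot, and variables do not carry over. Pictures are saved under pics/ and viewed, and the job is handed in when it is done.

Besides the shell and the picture viewer there is one more tool, called after "Call:" as name(argument=value, ...) on one line, values as JSON. send_rows: Moves the arm, as the interface text tells. Its arguments: {"type":"object","properties":{"series":{"type":"array"},"fingers":{"type":"number"},"grip_force":{"type":"number"}},"required":["series"]}

```bash
mkdir -p pics; ls; python3 - <<'E'
from bench import r, grab_frame
import cv2, pickle
for n in ("side","top"):
    f=grab_frame(n); pickle.dump(f,open(f"{n}0.pkl","wb")); cv2.imwrite(f"pics/{n}0.png",f["frame"][:,:,::-1])
    print(n,f["fx"],f["fy"],f["cx"],f["cy"],f["origin"],f["rotation"])
print(r.get_obs())
E
```

```text
pics
side 555.6745389564046 555.6745389564046 310.14129568154135 242.93719862847652 [-0.00151513 -0.70749921  0.82316754] [-2.1778612   0.74343258 -0.32865987]
top 480.59667445225665 480.59667445225665 319.27634998362083 244.99967585794587 [ 0.33758455 -0.00277676  0.94245907] [-2.12013202  2.12593911 -0.21915654]
{'clock': 0.1, 'joints': array([-1.30808305,  0.47775052,  0.02233901,  1.55634554, -0.01153506,
        1.10930385, -0.08311606]), 'qvel': array([-0.00071067, -0.00397911, -0.00100582, -0.00179332, -0.00032779,
        0.00140736, -0.00021895]), 'tau': array([ 4.78429298e-03, -5.97752631e+01,  1.61397412e+00, -2.81953615e+01,
        1.28779691e-02,  4.94743013e-03, -5.57450875e-06]), 'tcp_pos': array([0.24440683, 0.62862357, 0.23040365]), 'orientation': array([ 2.59204701e+00,  1.77326659e+00, -2.09379198e-03]), 'contact_force': array([-0.75772862, -0.43291141, -0.89315949]), 'moment': array([-0.00405904,  0.02811385,  0.03701607]), 'grip_width': 0.08526267828209483}
```

View pics/side0.png

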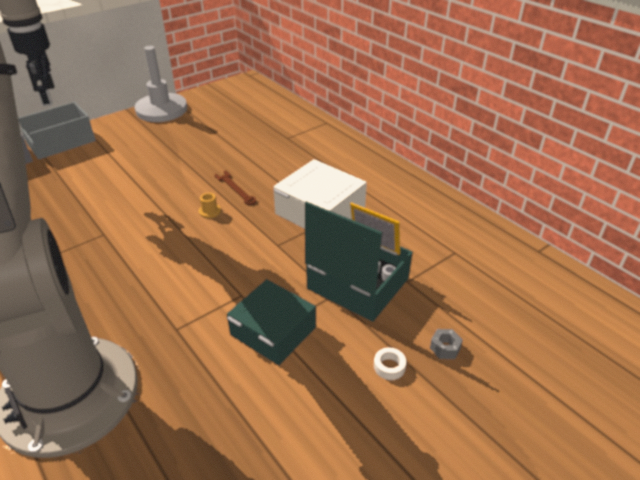

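View pics/top0.png

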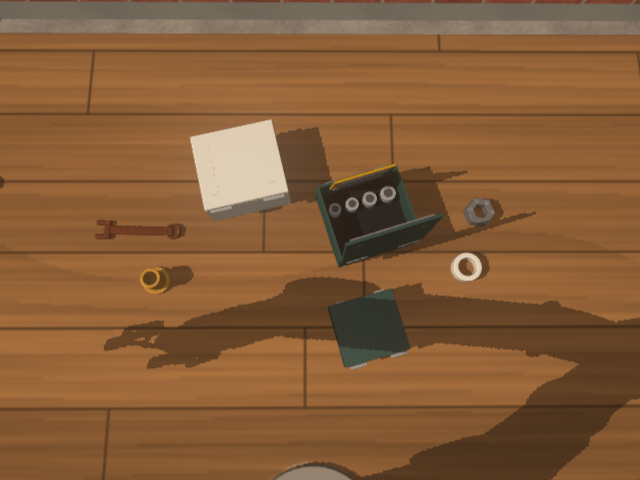

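The top view shows three cases. The white one is at (240,170) and the small closed green one at (370,328). The larger open green one is at (372,215), with the yellow flap at (363,178) and the lid at (392,237). The larger green one fits the description; I'll confirm it with an enlarged crop.

```bash
python3 - <<'E'
import cv2
a=cv2.imread("pics/top0.png")[150:280,300:460]; cv2.imwrite("pics/tc.png",cv2.resize(a,None,fx=5,fy=5,interpolation=cv2.INTER_CUBIC)[:600])
a=cv2.imread("pics/side0.png")[190:330,290:430]; cv2.imwrite("pics/sc.png",cv2.resize(a,None,fx=4,fy=4,interpolation=cv2.INTER_CUBIC))
E
```

```text
(no output)
```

View pics/tc.png

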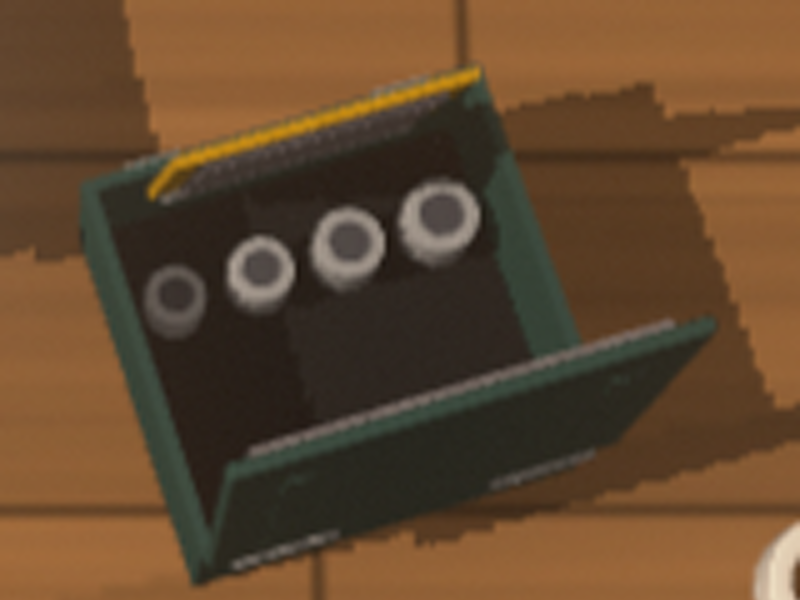

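View pics/sc.png

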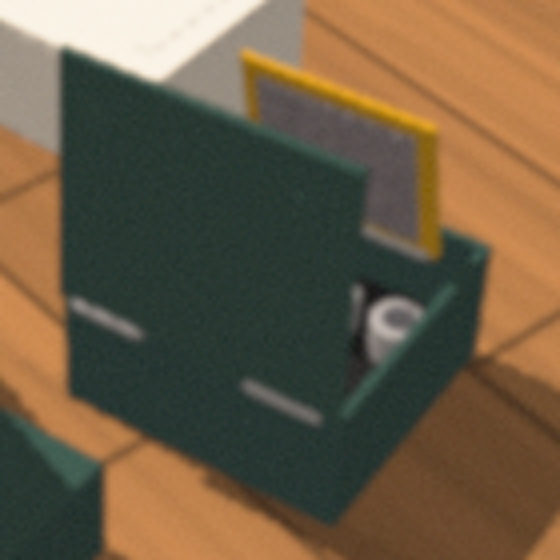

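The crops confirm it: a large dark green open case, with a yellow flap whose grey lining faces the lid. Next I'll cast the corner rays.

```bash
cat > h.py <<'E'
import numpy as np,pickle
from scipy.spatial.transform import Rotation as R
def ray(f,u,v):
    d=R.from_rotvec(f["rotation"]).apply([(u-f["cx"])/f["fx"],(v-f["cy"])/f["fy"],1.]) 
    return np.array(f["origin"]),d/np.linalg.norm(d)
def onz(f,u,v,z):
    o,d=ray(f,u,v); return o+d*(z-o[2])/d[2]
def tri(f,a,g,b):
    o1,d1=ray(f,*a);o2,d2=ray(g,*b)
    s=np.linalg.lstsq(np.c_[d1,-d2],o2-o1,rcond=None)[0]
    p,q=o1+s[0]*d1,o2+s[1]*d2
    return (p+q)/2,np.linalg.norm(p-q)
def load(n): return pickle.load(open(n,"rb"))
E
python3 - <<'E'
from h import *
np.set_printoptions(precision=4,suppress=True)
t=load("top0.pkl");s=load("side0.pkl")
T=lambda x,y:(300+x/5-.4,150+y/5-.4); S=lambda x,y:(290+x/4-.4,190+y/4-.4)
for n,p in dict(rimFL=(85,187),rimNL=(197,582)).items(): print(n,onz(t,*T(*p),.075))
for n,p,q in [("lidTL",(235,464),(63,48)),("lidTR",(715,321),(366,170)),("flapL",(150,196),(243,52)),("flapR",(481,71),(438,128)),("rimFR?",(482,75),(488,250))]:
    print(n,*tri(t,T(*p),s,S(*q)))
for q in [(335,522),(72,392)]: print("base",onz(s,*S(*q),0))
print("rimFRside",onz(s,*S(488,250),.075))
for n,p in dict(brass=(155,280),spacer=(467,267),nut=(480,212),spanL=(97,230),spanR=(182,231),white=(289,197),whiteFR=(272,122)).items(): print(n,onz(t,*p,.02))
E
```

```text
rimFL [ 0.6211 -0.0072  0.075 ]
rimNL [ 0.4704 -0.0477  0.075 ]
lidTL [ 0.4832 -0.0516  0.2236] 0.0019939912050817676
lidTR [ 0.5289 -0.2013  0.225 ] 0.0006286574786308617
flapL [ 0.5991 -0.0328  0.1541] 0.015453217450076377
flapR [ 0.6357 -0.1436  0.1592] 0.0011860453967462914
rimFR? [ 0.6663 -0.1591  0.0752] 0.0016538563813149817
base [ 0.532  -0.2003 -0.    ]
base [ 0.4847 -0.05    0.    ]
rimFRside [ 0.6674 -0.1591  0.075 ]
brass [0.4524 0.3037 0.02  ]
spacer [ 0.4763 -0.2996  0.02  ]
nut [ 0.5869 -0.3326  0.02  ]
spanL [0.5512 0.4231 0.02  ]
spanR [0.549  0.2569 0.02  ]
white [0.6182 0.0476 0.02  ]
whiteFR [0.7789 0.084  0.02  ]
```

The flap's left corner was misread: the top-left is at crop (180,160). I'll recompute it and fix the case frame.

```bash
cat >> h.py <<'E'
C=np.array([.576,-.104]); A=np.radians(17); XC=np.array([-np.cos(A),-np.sin(A)]); YC=np.array([np.sin(A),-np.cos(A)])
def case(p): d=np.asarray(p)[:2]-C; return np.round(np.r_[d@XC,d@YC,p[2]]*1000,1)
def st(): 
    from bench import r
    o=r.get_obs(); p=o["tcp_pos"]; M=R.from_rotvec(o["orientation"]).as_matrix()
    print("t",round(o["clock"],2),"case mm",case(p),"F",np.round(o["contact_force"],1),"toolx deg",np.degrees(np.arctan2(M[1,0],M[0,0])).round(1),"tz",M[:,2].round(3),"w",round(o["grip_width"],3),"q",np.round(o["joints"],2))
E
python3 - <<'E'
from h import *
t=load("top0.pkl");s=load("side0.pkl")
T=lambda x,y:(300+x/5-.4,150+y/5-.4); S=lambda x,y:(290+x/4-.4,190+y/4-.4)
for n,p,q in [("lidTL",(235,464),(63,48)),("lidTR",(715,321),(366,170)),("flapL",(178,161),(243,52)),("flapR",(481,71),(438,128)),("rimFR",(482,75),(488,250))]:
    p,e=tri(t,T(*p),s,S(*q)); print(n,case(p),round(e,4))
print(case(onz(t,*T(85,187),.075)),case(onz(t,*T(197,582),.075)))
for q in [(335,522),(72,392)]: print("base",case(onz(s,*S(*q),0)))
st()
E
```

```text
lidTL [ 73.4 -77.3 223.6] 0.002
lidTR [ 73.4  79.3 225. ] 0.0006
flapL [-45.1 -54.5 158.6] 0.0005
flapR [-45.6  55.3 159.2] 0.0012
rimFR [-70.2  79.1  75.2] 0.0017
[-71.4 -79.4  75. ] [ 84.5 -84.7  75. ]
base [70.2 79.2 -0. ]
base [ 71.5 -78.4   0. ]
t 0.1 case mm [ 102.9 -797.6  230.4] F [-0.8 -0.4 -0.9] toolx deg 68.8 tz [-0.001 -0.002 -1.   ] w 0.085 q [-1.31  0.48  0.02  1.56 -0.01  1.11 -0.08]
```

Call:
send_rows(series=[[[0,0,-0.02],[0,0,1]],[[0,0,-0.02],[0,0,1]],[[0,0,-0.02],[0,0,1]],[[0,0,-0.02],[0,0,1]],[[0,0,0],[0,0,1]],[[0,0,0],[0,0,1]],[[0,0,0],[0,0,1]],[[0,0,0],[0,0,1]],[[0,0,0],[0,0,1]],[[0,0,0],[0,0,1]],[[0,0,0],[0,0,0.36]]], fingers=255, grip_force=20)

```text
clock: 1.48
tcp_pos: [0.2445, 0.6289, 0.3108]
orientation: [3.107, 0.462, -0.0]
contact_force: [-0.3, -0.4, 0.4]
grip_width: -0.0003
```

```bash
python3 -c "
from h import *;st()"
```

```text
t 1.48 case mm [ 102.8 -797.8  310.8] F [-0.3 -0.4  0.4] toolx deg 16.9 tz [-0.    -0.001 -1.   ] w -0.0 q [-1.44  0.42  0.21  1.47 -0.09  1.26 -0.92]
```

The case frame is consistent to about 4 mm, and the flap leans slightly inward (about 1.37 rad). Next I'll move to the far side, high up.

Call:
send_rows(series=[[[0.0114,0.04,0],[0,0,0]],[[0.0114,0.04,0],[0,0,0]],[[0.0114,0.04,0],[0,0,0]],[[0.0114,0.04,0],[0,0,0]],[[0.0114,0.04,0],[0,0,0]],[[0.0114,0.04,0],[0,0,0]],[[0.0114,0.04,0],[0,0,0]],[[0.0114,0.04,0],[0,0,0]],[[0.0114,0.04,0],[0,0,0]],[[0.0114,0.04,0],[0,0,0]],[[0.0114,0.04,0],[0,0,0]],[[0.0114,0.04,0],[0,0,0]],[[0.0114,0.04,0],[0,0,0]],[[0.0114,0.04,0],[0,0,0]],[[0.0114,0.04,0],[0,0,0]],[[0.0114,0.04,0],[0,0,0]],[[0.0114,0.04,0],[0,0,0]],[[0.0114,0.04,0],[0,0,0]],[[0.0114,0.04,0],[0,0,0]],[[0,0,0],[0,0,0]]])

```text
clock: 3.98
tcp_pos: [0.6738, -0.0391, 0.3108]
orientation: [3.106, 0.455, -0.001]
contact_force: [-0.8, -0.2, 0.1]
grip_width: -0.0003
```

```bash
python3 -c "
from h import *;st()"
```

```text
t 3.98 case mm [-112.5  -33.4  310.8] F [-0.8 -0.2  0.1] toolx deg 16.7 tz [-0.    -0.003 -1.   ] w -0.0 q [-0.41  0.46  0.55  1.49 -0.24  1.26  0.46]
```

Call:
send_rows(series=[[[0.013,0.033,0],[0,0,0]],[[0,0,0.02],[0,0,0]],[[0,0,0.02],[0,0,0]],[[0,0,0.02],[0,0,0]],[[0,0,0.02],[0,0,0]],[[0,0,0.02],[0,0,0]],[[0,0,0.02],[0,0,0]],[[0,0,0.02],[0,0,0]],[[0,0,0.02],[0,0,0]],[[0,0,0.02],[0,0,0]],[[0,0,0],[0,0,0]]])

```text
clock: 5.35
tcp_pos: [0.6942, -0.0622, 0.129]
orientation: [-3.107, -0.463, 0.005]
contact_force: [0.4, 0.0, 0.4]
grip_width: -0.0002
```

```bash
python3 - <<'E'
from h import *
from bench import grab_frame
import cv2
for n in("side","top"): cv2.imwrite(f"pics/{n}1.png",grab_frame(n)["frame"][:,:,::-1])
st()
E
```

```text
t 5.45 case mm [-126.6   -4.6  131.4] F [ 1.   1.1 -0.1] toolx deg 17.0 tz [ 0. -0. -1.] w -0.0 q [-0.31  0.65  0.48  1.6  -0.34  0.97  0.57]
```

View pics/side1.png

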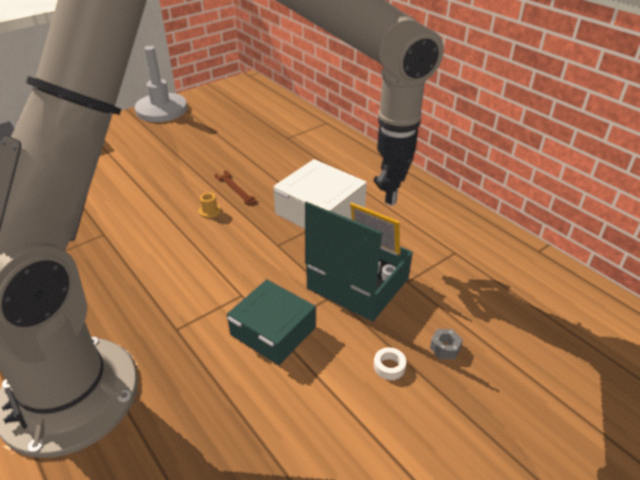

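View pics/top1.png

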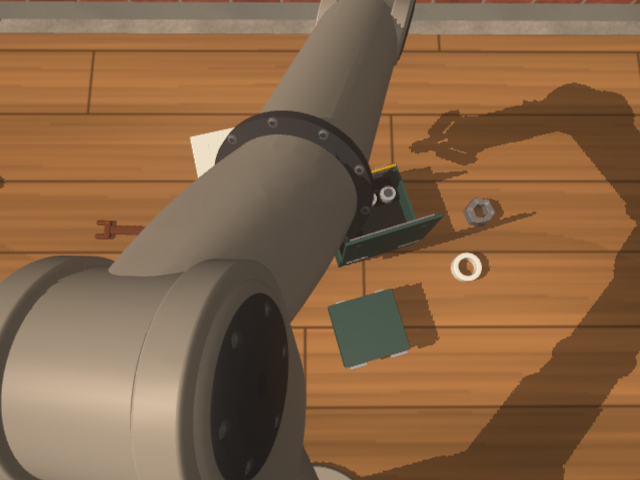

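The side view shows the fingertips at (391,200), behind the flap's outer face and clear of it. Now I'll push the flap along its arc, watching forces midway.

Call:
send_rows(series=[[[-0.016,0.004,0.004],[0,0,0]],[[-0.016,0,0.004],[0,0,0]],[[-0.015,0,0.003],[0,0,0]],[[-0.009,0,0],[0,0,0]],[[-0.008,0,0.002],[0,0,0]],[[-0.008,0,0.003],[0,0,0]],[[-0.007,0,0.004],[0,0,0]],[[-0.008,0,0.005],[0,0,0]],[[0,0,0],[0,0,0]]])

```text
clock: 6.58
tcp_pos: [0.6121, -0.0918, 0.1055]
orientation: [-3.107, -0.462, 0.003]
contact_force: [0.2, -0.3, -0.2]
grip_width: -0.0001
```

```bash
python3 - <<'E'
from h import *
from bench import grab_frame
import cv2
cv2.imwrite("pics/side2.png",cv2.resize(grab_frame("side")["frame"][100:340,270:510,::-1],None,fx=2.5,fy=2.5))
st()
E
```

```text
t 6.62 case mm [-38.7  -1.1 105.8] F [-0.2 -1.6 -0.4] toolx deg 16.9 tz [-0.001  0.    -1.   ] w 0.0 q [-0.3   0.57  0.47  1.82 -0.34  0.83  0.64]
```

View pics/side2.png

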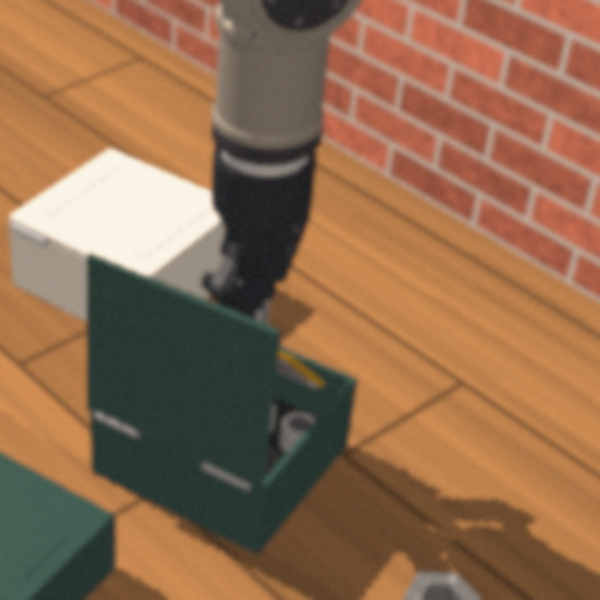

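The flap is leaning down under the finger; its yellow edge is visible at about (300,368) in the crop. I'll continue to flat.

Call:
send_rows(series=[[[-0.006,0,0.006],[0,0,0]],[[-0.006,0,0.007],[0,0,0]],[[-0.003,0,0.007],[0,0,0]],[[-0.003,0,0.007],[0,0,0]],[[-0.003,0,0.005],[0,0,0]],[[-0.001,0,0.005],[0,0,0]],[[0,0,0.004],[0,0,0]],[[0,0,0],[0,0,0]],[[0,0,0],[0,0,0]]])

```text
clock: 7.75
tcp_pos: [0.5925, -0.098, 0.0653]
orientation: [3.107, 0.463, 0.0]
contact_force: [-0.8, -0.6, -0.1]
grip_width: -0.0001
```

```bash
python3 - <<'E'
from h import *
st()
E
```

```text
t 7.75 case mm [-17.5  -0.9  65.3] F [-0.8 -0.6 -0.1] toolx deg 17.0 tz [ 0.  0. -1.] w -0.0 q [-0.27  0.6   0.44  1.89 -0.37  0.74  0.68]
```

Call:
send_rows(series=[[[0,0,0.001],[0,0,0]],[[0,0,0.001],[0,0,0]],[[0,0,0],[0,0,0]],[[0,0,0],[0,0,0]]])

```text
clock: 8.25
tcp_pos: [0.5926, -0.098, 0.0641]
orientation: [-3.107, -0.463, -0.001]
contact_force: [-1.4, 0.7, 6.3]
grip_width: 0.0004
```

```bash
python3 - <<'E'
from h import *
st()
E
```

```text
t 8.25 case mm [-17.6  -0.8  64.1] F [-1.4  0.7  6.3] toolx deg 16.9 tz [ 0.001  0.    -1.   ] w 0.0 q [-0.27  0.6   0.44  1.89 -0.37  0.73  0.68]
```

The force rose to 6.3 N at z = 64.1 mm, which matches the folded flap's upper face, so it is at its stop. Now lift and look.

Call:
send_rows(series=[[[0,0,-0.01],[0,0,0]],[[0,0,-0.03],[0,0,0]],[[0,0,-0.04],[0,0,0]],[[0,0,-0.04],[0,0,0]],[[0,0,-0.04],[0,0,0]],[[0,0,-0.04],[0,0,0]],[[0,0,-0.04],[0,0,0]],[[0,0,0],[0,0,0]],[[0,0,0],[0,0,0]]])

```text
clock: 9.38
tcp_pos: [0.592, -0.0979, 0.303]
orientation: [-3.107, -0.463, 0.001]
contact_force: [0.5, 1.5, -0.6]
grip_width: -0.0003
```

```bash
python3 - <<'E'
from h import *
from bench import grab_frame
import cv2
cv2.imwrite("pics/side3.png",cv2.resize(grab_frame("side")["frame"][100:340,270:510,::-1],None,fx=2.5,fy=2.5))
cv2.imwrite("pics/top3.png",cv2.resize(grab_frame("top")["frame"][120:320,260:500,::-1],None,fx=2.5,fy=2.5))
st()
E
```

```text
t 9.47 case mm [-16.7  -1.3 302.1] F [-0.6  0.5 -0.4] toolx deg 17.0 tz [-0.002  0.    -1.   ] w 0.0 q [-0.39  0.33  0.58  1.69 -0.19  1.19  0.54]
```

View pics/side3.png

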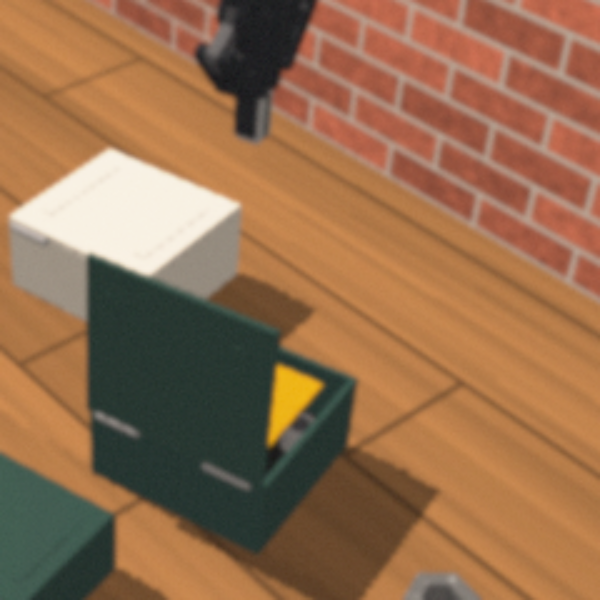

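View pics/top3.png

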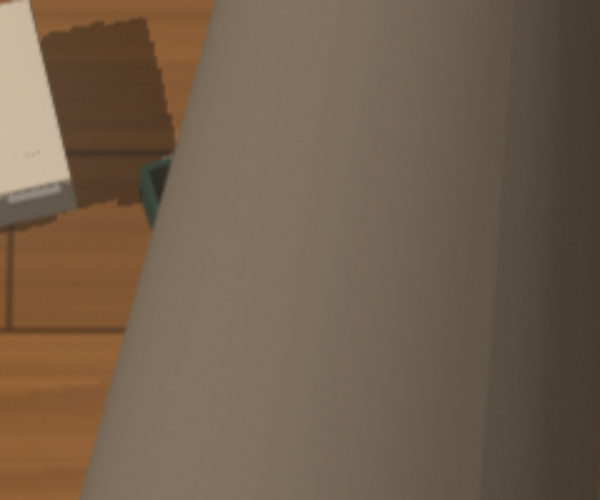

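The flap's yellow outer face lies flat at (300,400), and the lid is still upright. Now over the lid to its outer side.

Call:
send_rows(series=[[[-0.029,0,0],[0,0,0]],[[-0.029,0,0],[0,0,0]],[[-0.029,0,0],[0,0,0]],[[-0.029,0,0],[0,0,0]],[[-0.029,0,0],[0,0,0]],[[0,0,0],[0,0,0]],[[0,0,0],[0,0,0]]])

```text
clock: 10.35
tcp_pos: [0.4539, -0.1399, 0.3029]
orientation: [-3.107, -0.464, 0.001]
contact_force: [-0.3, -0.3, -0.2]
grip_width: 0.0
```

```bash
python3 - <<'E'
from h import *
st()
E
```

```text
t 10.35 case mm [127.2  -1.4 302.9] F [-0.3 -0.3 -0.2] toolx deg 17.0 tz [-0.  0. -1.] w 0.0 q [-0.41  0.06  0.61  1.96 -0.04  1.14  0.52]
```

Call:
send_rows(series=[[[0,0,0.024],[0,0,0]],[[0,0,0.024],[0,0,0]],[[0,0,0.024],[0,0,0]],[[0,0,0.024],[0,0,0]],[[0,0,0.022],[0,0,0]],[[-0.01,0,0],[0,0,0]],[[-0.01,0,0],[0,0,0]],[[-0.01,0,0],[0,0,0]],[[-0.01,0,0],[0,0,0]],[[-0.01,0,0.001],[0,0,0]],[[-0.01,0,0.001],[0,0,0]],[[0,0,0],[0,0,0]]])

```text
clock: 11.85
tcp_pos: [0.3954, -0.158, 0.1832]
orientation: [-3.107, -0.462, 0.0]
contact_force: [0.5, -0.5, -0.3]
grip_width: -0.0002
```

```bash
python3 - <<'E'
from h import *
from bench import grab_frame
import cv2
cv2.imwrite("pics/side4.png",cv2.resize(grab_frame("side")["frame"][100:340,230:470,::-1],None,fx=2.5,fy=2.5))
st()
E
```

```text
t 11.9 case mm [187.8  -1.1 183.3] F [-0.4 -0.6  0.2] toolx deg 16.9 tz [ 0.  0. -1.] w -0.0 q [-0.34  0.13  0.63  2.2  -0.1   0.84  0.65]
```

View pics/side4.png

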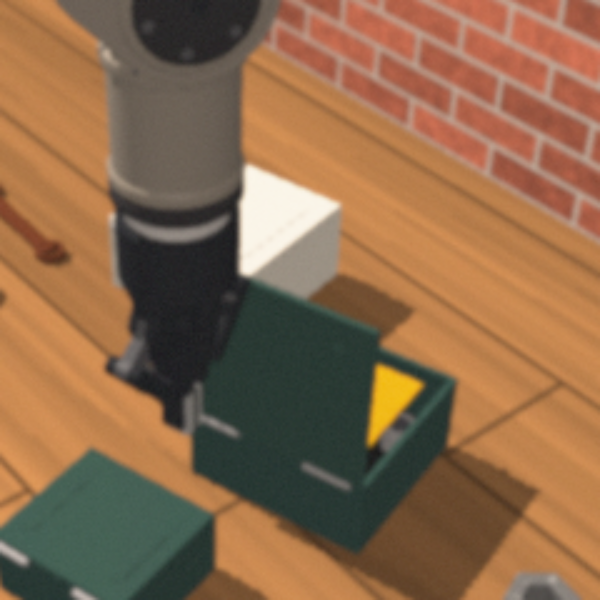

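I moved the wrong way, away from the lid, but hit nothing. On this side the push is along tool +x, so I'll correct that.

Call:
send_rows(series=[[[0.023,0,0],[0,0,0]],[[0.023,0,0],[0,0,0]],[[0.023,0,0],[0,0,0]],[[0.014,0,0],[0,0,0]],[[0.01,0,0],[0,0,0]],[[0.01,0,0],[0,0,0]],[[0.01,0,0.001],[0,0,0]],[[0.01,0,0.002],[0,0,0]],[[0,0,0],[0,0,0]]])

```text
clock: 13.02
tcp_pos: [0.5147, -0.1217, 0.1801]
orientation: [3.107, 0.464, 0.001]
contact_force: [0.3, 0.3, 0.5]
grip_width: 0.0
```

```bash
python3 - <<'E'
from h import *
from bench import grab_frame
import cv2
cv2.imwrite("pics/side5.png",cv2.resize(grab_frame("side")["frame"][100:340,230:470,::-1],None,fx=2.5,fy=2.5))
st()
E
```

```text
t 13.07 case mm [ 64.3  -0.9 180.1] F [ 0.1  0.1 -0.5] toolx deg 17.0 tz [ 0. -0. -1.] w -0.0 q [-0.35  0.33  0.57  1.99 -0.23  0.89  0.64]
```

View pics/side5.png

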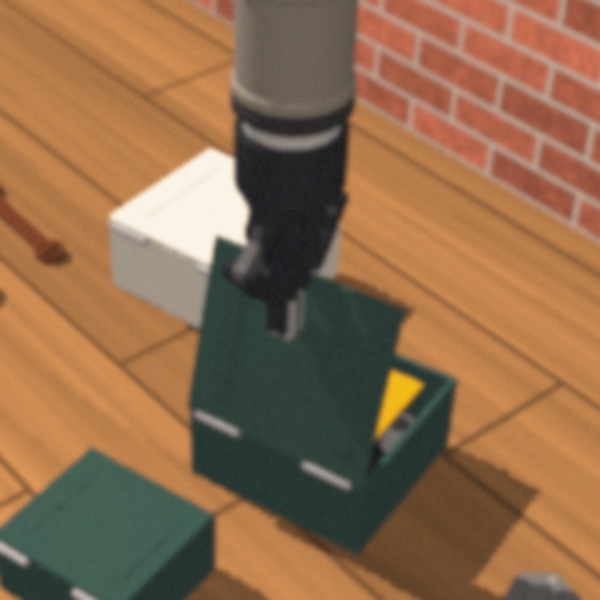

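The lid is tilting inward with the fingertip on its outer face at (283,335) in the crop. Continue along the arc.

Call:
send_rows(series=[[[0.01,0,0.003],[0,0,0]],[[0.01,0,0.003],[0,0,0]],[[0.01,0,0.004],[0,0,0]],[[0.009,0,0.006],[0,0,0]],[[0.009,0,0.007],[0,0,0]],[[0.008,0,0.007],[0,0,0]],[[0.006,0,0.008],[0,0,0]],[[0.005,0,0.008],[0,0,0]],[[0.005,0,0.008],[0,0,0]],[[0.003,0,0.007],[0,0,0]],[[0.002,0,0.007],[0,0,0]],[[0.003,0,0.007],[0,0,0]],[[0.001,0,0.007],[0,0,0]],[[0.001,0,0.007],[0,0,0]],[[0,0,0.007],[0,0,0]],[[0,0,0],[0,0,0]]])

```text
clock: 15.08
tcp_pos: [0.5916, -0.098, 0.0835]
orientation: [-3.107, -0.463, 0.003]
contact_force: [-0.2, 0.5, 0.2]
grip_width: 0.0001
```

```bash
python3 - <<'E'
from h import *
st()
E
```

```text
t 15.07 case mm [-16.7  -1.2  83.5] F [-0.2  0.5  0.2] toolx deg 16.9 tz [-0.002  0.    -1.   ] w 0.0 q [-0.29  0.58  0.48  1.88 -0.37  0.77  0.68]
```

Call:
send_rows(series=[[[0,0,0.001],[0,0,0]],[[0,0,0.001],[0,0,0]],[[0,0,0.001],[0,0,0]],[[0,0,0],[0,0,0]],[[0,0,0],[0,0,0]]])

```text
clock: 15.7
tcp_pos: [0.5924, -0.098, 0.0813]
orientation: [-3.107, -0.463, -0.0]
contact_force: [-0.2, 0.8, 0.9]
grip_width: -0.0001
```

```bash
python3 - <<'E'
from h import *
st()
E
```

```text
t 15.7 case mm [-17.4  -0.9  81.3] F [-0.2  0.8  0.9] toolx deg 17.0 tz [ 0.  0. -1.] w -0.0 q [-0.29  0.58  0.48  1.88 -0.37  0.77  0.68]
```

Call:
send_rows(series=[[[0,0,0.001],[0,0,0]],[[0,0,0.001],[0,0,0]],[[0,0,0],[0,0,0]],[[0,0,0],[0,0,0]]])

```text
clock: 16.2
tcp_pos: [0.5926, -0.098, 0.081]
orientation: [-3.106, -0.463, -0.001]
contact_force: [-5.6, 1.4, 16.1]
grip_width: 0.0001
```

```bash
python3 - <<'E'
from h import *
st()
E
```

```text
t 16.2 case mm [-17.6  -0.9  81. ] F [-5.6  1.4 16.1] toolx deg 16.9 tz [ 0.001  0.001 -1.   ] w 0.0 q [-0.29  0.58  0.47  1.88 -0.37  0.77  0.68]
```

The force is 16 N at z = 81.0 mm, exactly the shut height. Lift off, step aside and check.

Call:
send_rows(series=[[[0,0,-0.005],[0,0,0]],[[0,0,-0.02],[0,0,0]],[[0,0,-0.04],[0,0,0]],[[0,0,-0.04],[0,0,0]],[[0,0,-0.04],[0,0,0]],[[0,0,-0.04],[0,0,0]],[[0,-0.04,-0.02],[0,0,0]],[[0,-0.04,0],[0,0,0]],[[0,-0.04,0],[0,0,0]],[[0,-0.04,0],[0,0,0]],[[0,-0.04,0],[0,0,0]],[[0,-0.04,0],[0,0,0]],[[0,-0.04,0],[0,0,0]],[[0,-0.04,0],[0,0,0]],[[0,0,0],[0,0,0]],[[0,0,0],[0,0,0]],[[0,0,0],[0,0,0]]])

```text
clock: 18.32
tcp_pos: [0.4996, 0.2065, 0.2847]
orientation: [3.108, 0.459, 0.001]
contact_force: [-0.2, -0.5, 0.5]
grip_width: -0.0001
```

```bash
python3 - <<'E'
from h import *
from bench import grab_frame
import cv2
for n in("side","top"): cv2.imwrite(f"pics/{n}6.png",grab_frame(n)["frame"][:,:,::-1])
st()
E
```

```text
t 18.43 case mm [ -17.7 -319.6  284.5] F [-1.1 -0.6  0.4] toolx deg 16.8 tz [ 0. -0. -1.] w 0.0 q [-0.9   0.21  0.46  1.84 -0.1   1.11 -0.11]
```

View pics/side6.png

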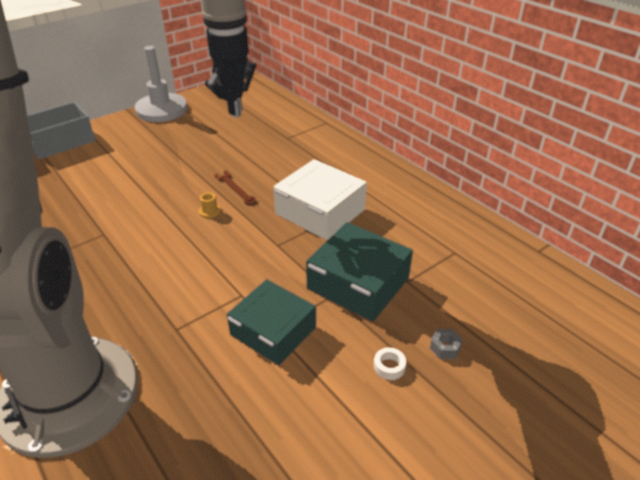

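View pics/top6.png

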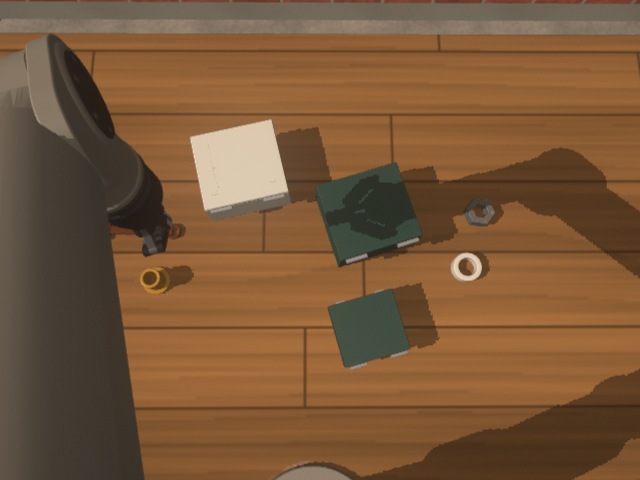

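The case is shut, with its lid at (359,262) in the side view. The spanner (235,187), bushing (208,205), spacer (390,363) and nut (446,344) are at their starting pixels in that view. The robot touches nothing.

```bash
python3 -c "
from bench import r
print(r.hand_in())"
```

```text
the job is handed in; nothing more can be done
None
```

The flap is folded flat inside the large green case and the lid is shut over it. I handed the job in just after 18 s on the clock, well inside the 56 s limit; `hand_in` reports no verdict.

- **Flap:** I pushed it down on its outer face with the shut fingertips. It met its stop at z = 64.1 mm with 6.3 N, and a picture showed it flat with the lid still upright.
- **Lid:** I swung it shut from its outer face. It met its stop at z = 81.0 mm with 16 N, the expected height when shut.
- **Last check:** the final pictures show the case closed. In the side view the bushing, spacer, nut and spanner look to be where they started (compared by eye), and the arm is clear of everything.

**One slip:** I first moved about 60 mm the wrong way, away from the lid. It touched nothing and I corrected it.

**Disagreement in the measurements:** one reading of a rim corner in the top view was about 10 mm off the others. I ignored it, and the contact heights matched the stated dimensions.

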